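# Lever open the first aid box with the opener from the tumbler

## Robot

A 7-joint arm with a two-finger parallel gripper is mounted at the origin on the work surface. World frame = base frame: x ahead of the robot, y to its left, z up, the work surface at z = 0. Lengths are in m, angles in rad, forces in N, time in s.
With the tool pointing down it reaches from about 0.425 to 0.925 m from the base axis. Payload 6.8 kg.
Tool frame: the origin (TCP) lies on the front face of the gripper's body, between the roots of the fingers; the fingertips stand 73 mm ahead of it and the grasp point (between the pads) lies 54 mm ahead of it; z points along the fingers, y is the direction in which the jaws open and shut (so a half turn about z gives the same grasp; the last joint's range is limited). The gripper opens to 85 mm and grips with 20 to 120 N. Pads are 22 mm wide; open, the fingers measure 114 mm over their backs; the gripper's body (76 mm by 85 mm) begins 54 mm behind the grasp point. The pads swing forward as they close: fully open they stand 13 mm farther back than shut.
Start: joints at [-1.451, 0.477, 0.022, 1.555, -0.011, 1.109, -0.083], TCP at [0.152, 0.658, 0.304] pointing down, gripper open.
Joint ranges: [-2.96, 2.96], [-0.34, 2.1], [-1.41, 1.46], [0.24, 2.44], [-1.37, 4.51], [0.17, 1.92], [-2.96, 2.96]. Speed limits (rad/s): [2.39, 2.39, 3.14, 3.14, 3.14, 3.14, 3.14].

## Interface

Orientations are given as a rotation vector (axis times angle).
In Python, from bench import * gives the robot as it stands.
- The arm moves only by the tool jog_arm, never from a script. Its argument "plan" is a list of rows, each a list of 2 entries, a list of its own where there are three numbers: the shift along the world's x, y, z in cm, then the turn about the world's z in rad. In form: [[[tx, ty, tz], twist], ...]. A call has 1 to 12 rows; each row shifts and turns the commanded pose from where the row before left it; what a row does not reach is not made up. A row lasts 1/10 s, in which the tool goes at most 50 mm and 8.59 degrees, less where a joint would pass 70% of its speed; a pose out of reach is approached as far as the arm can. A call is refused whole if a number of a shift passes 5 or a number of a turn 0.15, either way. A call with a gripper value outside its range is refused whole. "hand" is the finger opening in cm, from 0 to 8.54, set as the call begins (left out, the last holds). The fingers move at their own pace and stop on an object; "grip_force" is the grip in N (left out, the last holds). Time passes only in rows, so rows that do not move let the fingers close. It gives the time, the measured TCP pose, the force and the opening at its end, in the units of the state.
- get_obs(): the state, without advancing time (a new reading comes with each control period).
- grab_frame(name): name is "side" or "top" or "wrist"; returns the picture (384x512x3 uint8, red, green, blue); there is no depth.
- get_calibration(name): a dict with "intrinsics" (3x3 intrinsics, pixels), "xyz" and "orientation" of the camera in the world. Camera axes: x right, y down, z forward; pixel columns grow to the right and rows downward; lengths in m; the calibration is good to about 2 mm. The wrist camera is an equidistant fisheye: a pixel r from the principal point sees the ray r / f radians off the axis. A picture is of the moment at which its call begins: read the wrist's pose just before it. get_calibration takes no time and is no camera call; for the wrist camera it gives the pose at the moment of the call.
- hand_in(): hands the job in, once; it reports no verdict.
The state is a dict: "clock": time; "joints": joint angles; "qvel": joint speeds; "tau": joint torques, N m; "tcp_pos": TCP position; "orientation": TCP orientation; "contact_force": force on the tool from outside, world axes, zero at the start; "moment": the same for the moment, N m; "grip_width": finger opening in m.
Only numpy, scipy, OpenCV 4.12 (cv2) and the standard library are available. Lean on these libraries where they do the work, as an engineer would, in place of code of your own. Each camera call takes 0.05 s, during which the arm holds its last target. There are 200 camera calls.

## Task

Pull the red-handled opener up out of the tumbler, hook its steel blade under the front lip of the first aid box's green lid and lever the lid up until it stands upright or farther back, without the gripper or arm touching the box or lid. Then stand the opener back in the tumbler, blade down, and let go. Keep the tumbler standing where it is, and leave the amber bottle, the white measuring cup and the thermometer case undisturbed.

Things in the scene. Friction and masses are not known exactly. Their poses are not given: they have to be found in the camera images.
- opener: Loose L-shaped opener, 190 mm tall, about 70 g, standing in the tumbler. Origin: on the shaft axis at the blade's underside; z up the shaft, x along the blade. Red handle 16 (x) by 20 (y) mm, z=106 to 190 mm; steel shaft 8 by 12 mm below it. Flat steel blade square to the shaft: 3 mm thick (z=0 to 3), 16 mm wide, x=-10 (heel) to +40 mm (tip).
- opener_tip (a point): Middle of the opener blade's front edge, on its upper face: opener frame (40, 0, 3) mm.
- tumbler: Loose blue ceramic oblong tumbler, open on top, 0.45 kg, 74 (x) by 44 (y) by 95 mm high, walls and floor 4 mm (mouth 66 by 36). Origin: centre of its underside, z up. The opener starts with its blade roughly along its +x, shaft about 15 mm to the -x side of the middle. Its yaw varies; it stands left or right of the box.
- aid_box: White first aid box fixed to the shelf (with green lid), 110 mm (x) by 160 mm (y), rim 55 mm above its underside. Origin: centre of its underside; -x is its front, roughly towards the robot; yaw varies. Two unfastened grey clips hang on the front, 60 mm either side of the middle.
- lid (a joint): Angle of the green lid, rad: 0 shut, grows as the front edge rises, 1.57 upright, stop at 1.85. A stiff hinge: the lid stays where it is left; opening it takes 1 to 2 N at the lip. It may start slightly ajar.
- lid_lip (a point): Middle of the lid's front edge, on its underside. The lid is 128 mm from hinge to lip, 164 mm wide, 6 mm thick, and when shut overhangs the box front by 18 mm, with open space beneath the overhang.
- lid_hinge (a point): Middle of the lid's hinge line, at the far (+x) rim of the box, level with the rim (box frame 55, 0, 55 mm). Its x and z axes turn with the lid; the hinge line is along its y.
- amber_bottle: Loose amber glass bottle with white cap, 50 mm across, 110 mm tall; bystander. Origin: centre of its underside.
- measuring_cup: Loose white plastic measuring cup, 60 mm across, 60 mm tall; bystander. Origin: centre of its underside.
- thermo_case: Loose blue thermometer case lying flat, 26 (x) by 150 (y) by 18 mm, with a steel clip; bystander in front of the box. Origin: centre of its underside.
There are look-alikes about, which are no part of the job. Leave any purple or yellow look-alike of the tumbler alone.

How it is judged:
On the way, in this order (a step that is already met when the one before it is completed fails the run):
1. the opener is pulled up clear of the tumbler (z of opener in the frame of tumbler above 0.1 m), for 0.1 s.
2. the lid is raised past 0.35 rad by the opener, which bears on it (value of joint lid above 0.35 rad and contact force between opener and aid_box above 0.05 N), for 0.05 s.
3. the lid stands open past 1.35 rad (value of joint lid above 1.35 rad), for 0.2 s.
At the end, for the whole second after the job is handed in: The lid stands at more than 1.35 rad; the opener stands at rest in the tumbler, blade down (its blade underside less than 30 mm above the tumbler's underside and within the walls, tilt under 0.35 rad), and the tumbler stands upright (tilt under 0.1 rad) within 40 mm of where it began (value of joint lid above 1.35 rad and linear speed of opener below 0.05 m/s and angular speed of opener below 0.3 rad/s and z of opener in the frame of tumbler between -0.005 and 0.03 m and x of opener in the frame of tumbler between -0.037 and 0.037 m and y of opener in the frame of tumbler between -0.022 and 0.022 m and angle between opener's own z axis and vertical below 0.35 rad and angle between tumbler's own z axis and vertical below 0.1 rad and distance of tumbler from where it was at the start of the episode below 0.04 m); the robot touches nothing.
It fails at once if the gripper or arm touches the first aid box or its lid (contact force between any of the fingers, the arm and aid_box above 0.5 N).
It fails at once if the tumbler is tipped by more than 0.4 rad or moved by more than 60 mm (angle between tumbler's own z axis and vertical above 0.4 rad or distance of tumbler from where it was at the start of the episode above 0.06 m).
It fails at once if the bottle, measuring cup or thermometer case is moved by more than 30 mm (distance of any of amber_bottle, measuring_cup, thermo_case from where it was at the start of the episode above 0.03 m).
It fails at once if the bottle or measuring cup is tipped (angle between any of amber_bottle, measuring_cup's own z axis and vertical above 0.4 rad).
It also fails if it takes over 54 s, if anything falls off the work surface, if the arm or the gripper's body presses on something with over 40 N, if the wrist force passes 120 N, or if a joint passes its speed limit or range.

## Working session

There is one attempt and no reset: what is moved stays moved. The work goes in short steps, Python scripts to look and compute and a tool call to move; the robot and the scene stay as the last step left them, time stands still between calls to the robot, and variables do not carry over. Pictures are saved under pics/ and viewed, about 8 in all and at most 12, crops included, and the job is handed in when it is done.

Besides the shell and the picture viewer there is one more tool, called after "Emit:" by a JSON object that holds its "api" and its "payload", one argument or row to a line. jog_arm: Moves the arm, as the interface text tells. Its arguments: {"type":"object","properties":{"plan":{"type":"array","items":{"type":"array"}},"hand":{"type":"number"},"grip_force":{"type":"number"}},"required":["plan"]}

```bash
mkdir -p pics; ls
cat > h.py <<'E'
from bench import *
import numpy as np, cv2
from scipy.spatial.transform import Rotation as R
def save(n,im,s=1.5):
    cv2.imwrite('pics/'+n+'.png',cv2.cvtColor(cv2.resize(im,None,fx=s,fy=s,interpolation=cv2.INTER_CUBIC),cv2.COLOR_RGB2BGR))
def rot(c):
    o=np.array(c['orientation'],float)
    return o if o.shape==(3,3) else R.from_rotvec(o).as_matrix()
def ray(c,u,v):
    K=np.array(c['intrinsics']); d=rot(c)@np.array([(u-K[0,2])/K[0,0],(v-K[1,2])/K[1,1],1]); return np.array(c['xyz']),d/np.linalg.norm(d)
def onz(c,u,v,z):
    p,d=ray(c,u,v); return p+d*(z-p[2])/d[2]
def proj(c,P):
    K=np.array(c['intrinsics']); q=rot(c).T@(np.array(P)-np.array(c['xyz'])); q=K@q; return q[:2]/q[2]
def tri(c1,a,c2,b):
    p,d=ray(c1,*a);q,e=ray(c2,*b)
    s=np.linalg.lstsq(np.c_[d,-e],q-p,rcond=None)[0]
    A=p+s[0]*d;B=q+s[1]*e; return (A+B)/2,np.linalg.norm(A-B)
E
python3 - <<'E'
from h import *
a=grab_frame('side');b=grab_frame('top')
np.save('side.npy',a);np.save('top.npy',b)
save('side0',a);save('top0',b)
for n in('side','top','wrist'):print(n,get_calibration(n))
print(get_obs())
E
```

```text
pics
side {'intrinsics': array([[458.69826969,   0.        , 257.42376288],
       [  0.        , 458.69826969, 191.8950751 ],
       [  0.        ,   0.        ,   1.        ]]), 'xyz': array([0.29630968, 0.737638  , 0.93849987]), 'orientation': array([-0.41218748,  2.75728361, -1.16989538])}
top {'intrinsics': array([[349.01016562,   0.        , 259.78674841],
       [  0.        , 349.01016562, 191.62090617],
       [  0.        ,   0.        ,   1.        ]]), 'xyz': array([ 0.40898324, -0.13507787,  1.11707963]), 'orientation': array([-2.16818055,  2.12968707, -0.10192185])}
wrist {'intrinsics': array([[297.31863964,   0.        , 253.33865595],
       [  0.        , 297.31863964, 193.37935991],
       [  0.        ,   0.        ,   1.        ]]), 'xyz': array([0.08709737, 0.67136767, 0.37186803]), 'orientation': array([2.28565645, 1.81822886, 0.24434989])}
{'clock': 0.1, 'joints': array([-1.4511189 ,  0.47772191,  0.02236321,  1.55635006, -0.01151266,
        1.10928532, -0.08310744]), 'qvel': array([-0.00077623,  0.0001879 ,  0.00073625, -0.00094707,  0.00076055,
        0.00082236,  0.00194755]), 'tau': array([ 4.41991506e-03, -5.97764003e+01,  1.61332805e+00, -2.81958282e+01,
        1.27805976e-02,  4.90018545e-03, -1.17969336e-05]), 'tcp_pos': array([0.15234201, 0.6571627 , 0.30302129]), 'orientation': array([-3.57028631e-01, -3.12116867e+00,  2.56788186e-03]), 'contact_force': array([ 0.00484422, -0.34489634,  0.91246099]), 'moment': array([ 0.03908259,  0.00550296, -0.03892072]), 'grip_width': 0.08522859436620875}
```

View pics/side0.png

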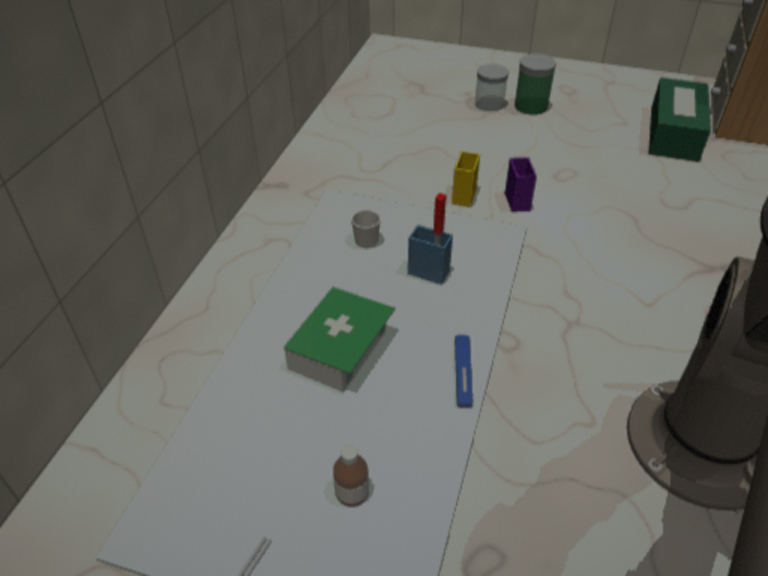

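View pics/top0.png

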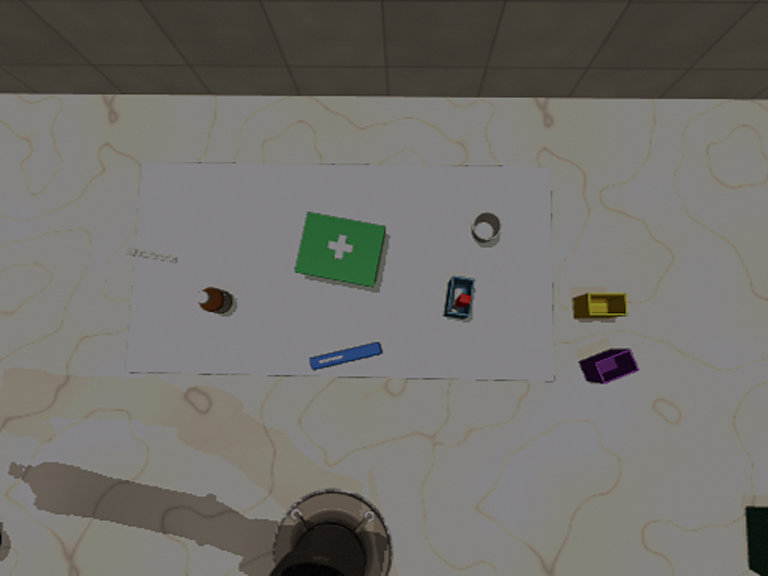

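Side view: the red handle stands in the blue tumbler at (430,255), with the lid at (340,330), bottle (350,478), cup (366,230) and case (463,370). Top view: blue tumbler (459,298), yellow (600,305), purple (608,365). The blue one holding the red opener fits the description. I'll confirm it in a crop and measure it.

Run:
```python
from h import *
a=np.load('side.npy');b=np.load('top.npy')
ca,cb=get_calibration('side'),get_calibration('top')
A=cv2.resize(a[120:260,180:330],None,fx=2.6,fy=2.6,interpolation=cv2.INTER_CUBIC)
B=cv2.resize(b[130:260,190:340],None,fx=2.6,fy=2.6,interpolation=cv2.INTER_CUBIC)
# crop: opener region
A=cv2.resize(a[122:192,260:320],(420,490),interpolation=cv2.INTER_CUBIC)
B=cv2.resize(b[175:220,288:326],(380,450),interpolation=cv2.INTER_CUBIC)
B=cv2.copyMakeBorder(B,0,40,0,0,cv2.BORDER_CONSTANT)
save('crop1',np.hstack([A,B]),1)
def comps(im,lo,hi,name,minA=40):
    h=cv2.cvtColor(im,cv2.COLOR_RGB2HSV); m=cv2.inRange(h,lo,hi)
    if name=='red': m|=cv2.inRange(h,(172,lo[1],lo[2]),(180,255,255))
    cs,_=cv2.findContours(m,cv2.RETR_EXTERNAL,cv2.CHAIN_APPROX_NONE)
    out=[]
    for c in cs:
        if cv2.contourArea(c)>minA: 
            out.append(c)
    return out
for nm,lo,hi in [('green',(50,110,50),(75,255,255)),('red',(0,180,80),(6,255,255)),('blue',(95,90,30),(125,255,255))]:
  for im,c,n in((a,ca,'side'),(b,cb,'top')):
    for k in comps(im,lo,hi,nm,15):
        e=cv2.approxPolyDP(k,4 if nm!='red' else 1.5,True)[:,0]
        print(nm,n,cv2.contourArea(k),np.round(k[:,0].mean(0),1),e.tolist() if len(e)<12 else '')
```

```text
green side 2117.0 [226.9 219.5] [[222, 192], [191, 231], [233, 247], [261, 205]]
green side 906.5 [455.2  69.9] [[441, 53], [439, 82], [471, 86], [470, 57]]
green top 2069.5 [226.7 165.9] [[205, 142], [197, 180], [248, 190], [256, 151]]
red side 56.5 [292.1 141.8] [[293, 129], [291, 131], [291, 155], [293, 151], [293, 135], [296, 131]]
red top 27.5 [309.7 198.7] [[308, 196], [306, 200], [312, 201], [313, 197]]
blue side 380.0 [308.6 247. ] [[304, 224], [305, 269], [313, 270], [312, 225]]
blue side 453.0 [286.7 166.1] [[278, 151], [273, 170], [291, 181], [300, 157], [290, 164], [287, 154]]
blue top 332.5 [230.2 236.8] [[254, 234], [251, 228], [208, 238], [207, 243]]
blue top 29.0 [306.2 207.3] [[313, 202], [309, 210], [309, 205], [303, 209], [299, 204], [298, 209], [310, 211]]
blue top 55.5 [306.8 190.8] [[315, 186], [302, 184], [299, 202], [303, 191], [311, 195], [302, 186], [314, 187], [314, 196]]
```

View pics/crop1.png

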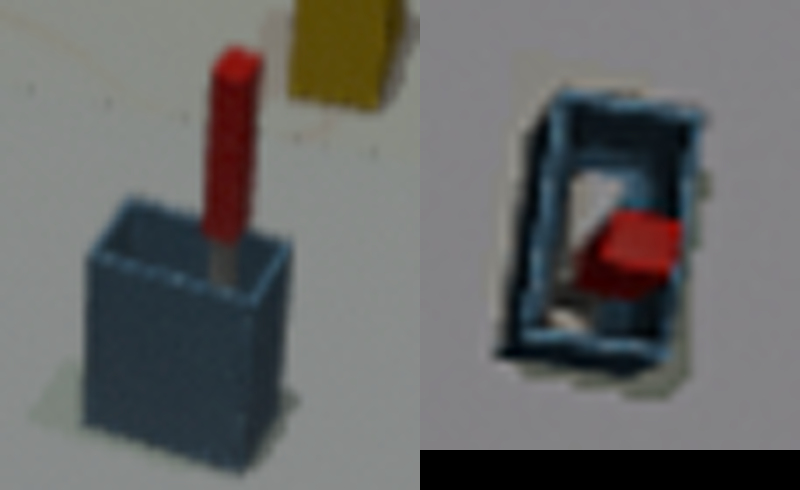

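The crop confirms a blue tumbler with the red-handled opener: handle top at side (293.9,131.3) and top (310.5,198.8), and the steel blade pointing up in the image, along tumbler +x.

Run:
```python
from h import *
np.set_printoptions(precision=4,suppress=True)
ca,cb=get_calibration('side'),get_calibration('top')
print('handle top',tri(ca,(293.9,131.3),cb,(310.5,198.8)))
P=np.array([onz(cb,u,v,.095) for u,v in [(302.0,184.5),(316.0,186.5),(312.0,210.5),(298.5,209.0)]])
print('tumbler rim top',P,P.mean(0)); print(np.linalg.norm(np.roll(P,-1,0)-P,axis=1))
d=P[0]-P[3]+P[1]-P[2];print('yaw',np.arctan2(d[1],d[0]))
S=np.array([onz(ca,260+u/7,122+v/7,.095) for u,v in [(130,200),(90,255),(250,300),(290,243)]]);print('side rim',S,S.mean(0))
d=S[0]-S[3]+S[1]-S[2];print('yaw',np.arctan2(d[1],d[0]))
# lid corners
g=dict(s=[(222,192),(191,231),(233,247),(261,205)],t=[(256,151),(205,142),(197,180),(248,190)])
s=[(222,192),(191,231),(233,247),(261,205)]
t=[(256,151),(205,142),(197,180),(248,190)]
L=[]
for x,y in zip(s,t):
    r=tri(ca,x,cb,y);L.append(r[0]);print('lid',r)
L=np.array(L)
for i in range(4):print(np.linalg.norm(L[i]-L[(i+1)%4]))
d=L[0]-L[3]+L[1]-L[2];print('box yaw',np.arctan2(d[1],d[0]),'tilt',d[2]/np.linalg.norm(d))
T=np.array([onz(cb,*q,.061) for q in t]);print(T,T.mean(0));d=T[0]-T[3]+T[1]-T[2];print('yaw',np.arctan2(d[1],d[0]))
print('case',[onz(cb,*q,.018) for q in [(254,234),(251,228),(208,238),(207,243)]])
print('cup',onz(cb,324,151.5,.06),'bottle cap',tri(ca,(233,303),cb,(137,198)))
```

```text
handle top (array([ 0.4995, -0.2463,  0.1993]), np.float64(0.003713373902462273))
tumbler rim top [[ 0.5538 -0.2336  0.095 ]
 [ 0.5485 -0.2747  0.095 ]
 [ 0.4776 -0.2631  0.095 ]
 [ 0.4813 -0.2237  0.095 ]] [ 0.5153 -0.2488  0.095 ]
[0.0415 0.0719 0.0395 0.0732]
yaw -0.14862640199779556
side rim [[ 0.5464 -0.2809  0.095 ]
 [ 0.5527 -0.2416  0.095 ]
 [ 0.4835 -0.2332  0.095 ]
 [ 0.4762 -0.2729  0.095 ]] [ 0.5147 -0.2571  0.095 ]
yaw -0.11728289248675239
lid (array([ 0.6573, -0.0951,  0.068 ]), np.float64(0.003830155180915364))
lid (array([0.6821, 0.0624, 0.0711]), np.float64(0.0048751298581125755))
lid (array([0.5635, 0.0821, 0.0733]), np.float64(0.004101148999652139))
lid (array([ 0.5375, -0.0733,  0.0735]), np.float64(2.275594040092998e-05))
0.15950588761999349
0.1203010684927552
0.1575256914007051
0.12188847133967594
box yaw -0.17203747871462446 tilt -0.03194918515089055
[[ 0.6609 -0.0945  0.061 ]
 [ 0.6873  0.0649  0.061 ]
 [ 0.5674  0.085   0.061 ]
 [ 0.539  -0.0726  0.061 ]] [ 0.6136 -0.0043  0.061 ]
yaw -0.1722647820214983
case [array([ 0.4059, -0.092 ,  0.018 ]), array([ 0.4244, -0.0822,  0.018 ]), array([0.3907, 0.0519, 0.018 ]), array([0.3752, 0.0545, 0.018 ])]
cup [ 0.6624 -0.304   0.06  ] bottle cap (array([0.5029, 0.2494, 0.1077]), np.float64(0.002766224676077841))
```

Emit:
{"api": "jog_arm", "payload": {
  "plan": [
    [[3.48,-3.5,0],-0.147],
    [[3.48,-3.5,0],-0.147],
    [[3.48,-3.5,0],-0.147],
    [[3.48,-3.5,0],-0.147],
    [[3.48,-3.5,0],-0.147],
    [[3.48,-3.5,0],-0.147],
    [[3.48,-3.5,0],-0.147],
    [[3.48,-3.5,0],-0.147],
    [[3.48,-3.5,0],-0.147],
    [[3.48,-3.5,0],-0.147]
  ],
  "hand": 8.54
}}

```text
clock: 1.1
tcp_pos: [0.5013, 0.3059, 0.3038]
orientation: [-2.364, -2.069, 0.0]
contact_force: [1.0, 1.2, 0.5]
grip_width: 0.0854
```

Emit:
{"api": "jog_arm", "payload": {
  "plan": [
    [[0,-5,0],0],
    [[0,-5,0],0],
    [[0,-5,0],0],
    [[0,-5,0],0],
    [[0,-5,0],0],
    [[0,-5,0],0],
    [[0,-4,0],0],
    [[0,-3,0],0],
    [[0,0,0],0],
    [[0,0,0],0]
  ]
}}

```text
clock: 2.1
tcp_pos: [0.5002, -0.0627, 0.3037]
orientation: [-2.359, -2.074, 0.0]
contact_force: [0.3, 0.9, 0.5]
grip_width: 0.0854
```

Run:
```python
from h import *
o=get_obs();print(o['joints'],R.from_rotvec(o['orientation']).as_matrix())
c=get_calibration('wrist');print(c)
w=grab_frame('wrist');np.save('w1.npy',w);save('w1',w)
```

```text
[-0.55103659  0.21714406  0.6451353   1.98991766 -0.15658715  0.98334951
  0.04145847] [[ 1.28248919e-01  9.91741911e-01 -4.43854430e-04]
 [ 9.91741981e-01 -1.28248795e-01  2.98100154e-04]
 [ 2.38714620e-04 -4.78420094e-04 -9.99999857e-01]]
{'intrinsics': array([[297.31863964,   0.        , 253.33865595],
       [  0.        , 297.31863964, 193.37935991],
       [  0.        ,   0.        ,   1.        ]]), 'xyz': array([0.5091188 , 0.00292642, 0.37257948]), 'orientation': array([ 2.86786828, -0.18328975, -0.02620879])}
```

View pics/w1.png

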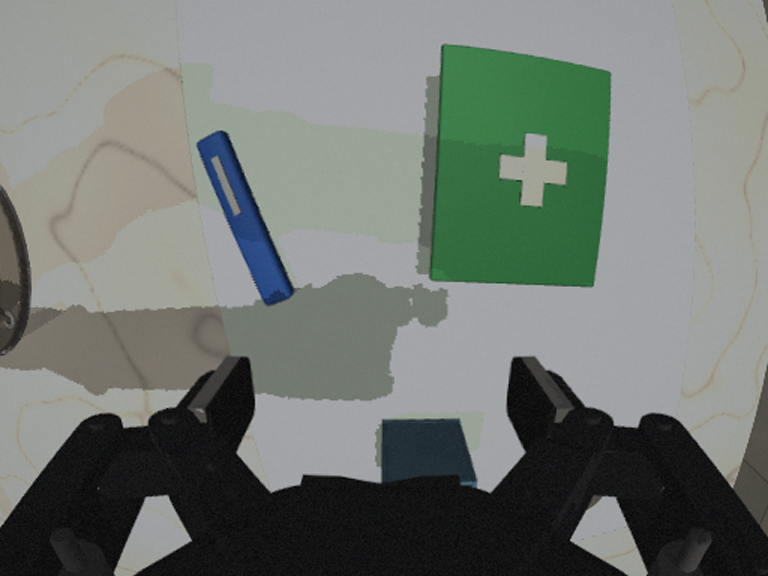

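Wrist picture: lid corners at about (443,44), (610,72), (594,287), (430,280), and the tumbler's side at the bottom (430,450). I'll extract the corners with sub-pixel masks and combine the views.

```bash
cat >> h.py <<'E'
def wray(c,u,v):
    K=np.array(c['intrinsics']); x,y=(u-K[0,2])/K[0,0],(v-K[1,2])/K[1,1]; t=np.hypot(x,y)
    return np.array(c['xyz']),rot(c)@np.array([x/t*np.sin(t),y/t*np.sin(t),np.cos(t)])
def multi(rays):
    A=sum(np.eye(3)-np.outer(d,d) for p,d in rays);b=sum((np.eye(3)-np.outer(d,d))@p for p,d in rays)
    X=np.linalg.solve(A,b); return X,[round(float(np.linalg.norm((np.eye(3)-np.outer(d,d))@(X-p))*1e3),1) for p,d in rays]
def quad(im,lo=(50,110,40),hi=(80,255,255)):
    m=cv2.inRange(cv2.cvtColor(im,cv2.COLOR_RGB2HSV),lo,hi)
    k=max(cv2.findContours(m,cv2.RETR_EXTERNAL,cv2.CHAIN_APPROX_NONE)[0],key=cv2.contourArea)
    p=cv2.approxPolyDP(k,6,True)[:,0].astype(float)
    k=k[:,0].astype(float);L=[]
    n=len(p)
    for i in range(n):   # line fit per side, then intersect
        a,b=p[i],p[(i+1)%n];d=(b-a)/np.linalg.norm(b-a);t=(k-a)@d;l=np.linalg.norm(b-a)
        s=np.abs((k-a)@np.array([-d[1],d[0]]))<3
        q=k[s&(t>.1*l)&(t<.9*l)]
        vx,vy,x,y=cv2.fitLine(q.astype(np.float32),cv2.DIST_HUBER,0,.01,.01).ravel();L.append(np.cross([x,y,1],[x+vx,y+vy,1]))
    out=[np.cross(L[i-1],L[i]) for i in range(n)]
    return np.array([o[:2]/o[2] for o in out])
E
cat > lid.py <<'E'
from h import *
np.set_printoptions(precision=4,suppress=True)
a=np.load('side.npy');b=np.load('top.npy');w=np.load('w1.npy')
ca,cb=get_calibration('side'),get_calibration('top');cw=get_calibration('wrist')
print(quad(a),quad(b))
def order(P,c,rf):  # order by projected world angle on z=.06
    X=[]
    for u,v in P:
        p,d=rf(c,u,v);X.append((p+d*(.062-p[2])/d[2]))
    X=np.array(X);an=np.arctan2(*(X-X.mean(0))[:,:2].T[::-1]);i=np.argsort(an);return P[i],X[i]
Qs,Xs=order(quad(a),ca,ray);Qt,Xt=order(quad(b),cb,ray)
k=[(443,44),(610,72),(594,287),(430,280)]
Qw,Xw=order(np.array(k)/1.5,cw,wray)
print(Xs,Xt,Xw,sep='\n')
C=[]
for i in range(4):
    x,e=multi([ray(ca,*Qs[i]),ray(cb,*Qt[i]),wray(cw,*Qw[i])]);C.append(x);print(x,e, multi([ray(cb,*Qt[i]),wray(cw,*Qw[i])])[0])
E
python3 lid.py
```

```text
[[221.6678 192.2407]
 [190.1091 230.902 ]
 [232.6595 247.5849]
 [261.6953 205.568 ]] [[205.5031 141.8022]
 [196.8754 180.5258]
 [248.2951 190.3568]
 [256.2059 151.0775]]
[[ 0.5383 -0.0826  0.062 ]
 [ 0.6583 -0.0996  0.062 ]
 [ 0.6858  0.0558  0.062 ]
 [ 0.565   0.0754  0.062 ]]
[[ 0.5378 -0.0735  0.062 ]
 [ 0.6604 -0.0952  0.062 ]
 [ 0.6877  0.0632  0.062 ]
 [ 0.5656  0.0851  0.062 ]]
[[ 0.5348 -0.0776  0.062 ]
 [ 0.6643 -0.099   0.062 ]
 [ 0.6909  0.0665  0.062 ]
 [ 0.5636  0.0895  0.062 ]]
[ 0.5355 -0.0745  0.0713] [0.5, 1.2, 1.6] [ 0.5349 -0.0742  0.0757]
[ 0.6587 -0.0958  0.0678] [2.7, 0.5, 2.5] [ 0.658  -0.0953  0.0737]
[0.6839 0.0628 0.0717] [2.2, 1.9, 1.9] [0.6851 0.0629 0.0718]
[0.5622 0.0844 0.074 ] [0.8, 2.3, 1.9] [0.557  0.0759 0.1092]
```

Emit:
{"api": "jog_arm", "payload": {
  "plan": [
    [[0,-5,0],0],
    [[0,-5,0],0],
    [[0,-5,0],0],
    [[0,-3.6,0],0],
    [[0,0,0],0],
    [[0,0,0],0],
    [[0,0,0],0]
  ]
}}

```text
clock: 2.85
tcp_pos: [0.5012, -0.2459, 0.3034]
orientation: [-2.353, -2.079, -0.001]
contact_force: [0.7, -0.4, 0.8]
grip_width: 0.0853
```

Run:
```python
from h import *
print(get_obs()['tcp_pos'])
c=get_calibration('wrist');w=grab_frame('wrist');np.save('w2.npy',w);save('w2',w[192:,100:400],2.6)
import pickle;pickle.dump(c,open('c2.pkl','wb'))
```

```text
[ 0.5011966  -0.24589636  0.30344077]
```

View pics/w2.png

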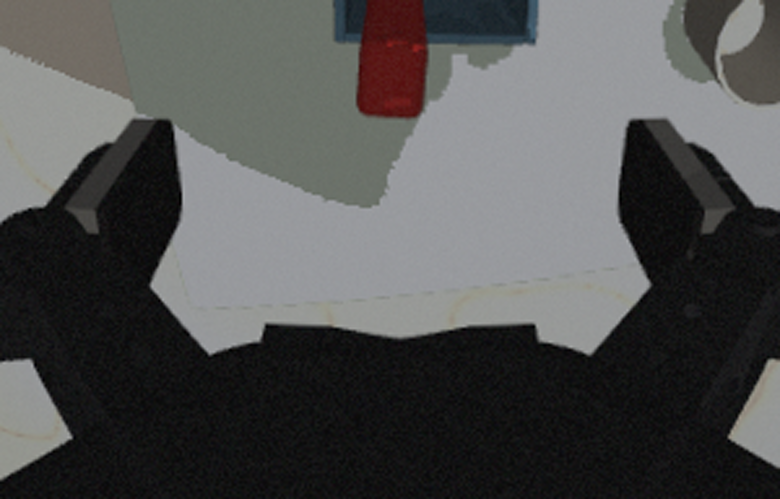

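Run:
```python
from h import *
import pickle
np.set_printoptions(precision=4,suppress=True)
c=pickle.load(open('c2.pkl','rb'))
f=lambda u,v,z:(lambda p,d:p+d*(z-p[2])/d[2])(*wray(c,100+u/2.6,192+v/2.6))
print('handle corners',*[f(*q,.194) for q in[(361,112),(424,115),(427,44),(365,42),(393,78)]])
print('rim -y corners',f(334,44,.095),f(537,44,.095))
w=np.load('w2.npy');save('w2b',w[120:240,170:360],4)
```

```text
handle corners [ 0.4908 -0.2556  0.194 ] [ 0.5064 -0.2583  0.194 ] [ 0.5092 -0.2397  0.194 ] [ 0.4943 -0.2374  0.194 ] [ 0.4999 -0.2475  0.194 ]
rim -y corners [ 0.4739 -0.2685  0.095 ] [ 0.5506 -0.278   0.095 ]
```

View pics/w2b.png

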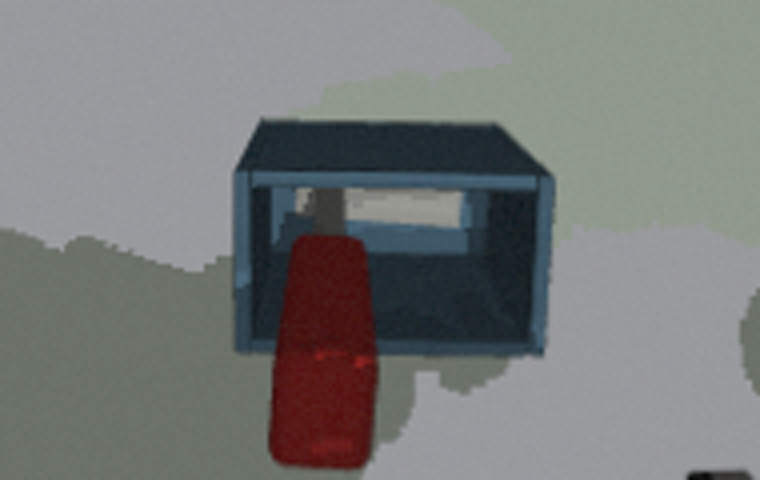

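The crop shows the handle's top face centred at about (325,410) and the tumbler rim from (235,172) to (545,355), with the blade on the floor toward +x. The handle is within 2 mm of the tool axis, so I'll descend and grip.

Emit:
{"api": "jog_arm", "payload": {
  "plan": [
    [[-0.1,-0.15,-3],-0.03],
    [[0,0,-3],0],
    [[0,0,-2],0],
    [[0,0,-0.95],0],
    [[0,0,0],0],
    [[0,0,0],0]
  ]
}}

```text
clock: 3.5
tcp_pos: [0.5001, -0.2496, 0.2152]
orientation: [2.387, 2.041, 0.001]
contact_force: [0.4, -0.3, 0.3]
grip_width: 0.0853
```

Emit:
{"api": "jog_arm", "payload": {
  "plan": [
    [[0,0,0],0],
    [[0,0,0],0],
    [[0,0,0],0],
    [[0,0,0],0],
    [[0,0,0],0],
    [[0,0,0],0],
    [[0,0,0],0],
    [[0,0,0],0],
    [[0,0,0],0],
    [[0,0,0],0]
  ],
  "hand": 0.8,
  "grip_force": 70
}}

```text
clock: 4.5
tcp_pos: [0.4995, -0.25, 0.2146]
orientation: [2.389, 2.04, 0.0]
contact_force: [-1.4, -0.4, 4.0]
grip_width: 0.0153
```

Run:
```python
from h import *
import pickle
np.set_printoptions(precision=4,suppress=True)
c=pickle.load(open('c2.pkl','rb'))
f=lambda u,v,z:(lambda p,d:p+d*(z-p[2])/d[2])(*wray(c,170+u/4,120+v/4))
P=np.array([f(*q,.095) for q in[(235,172),(553,174),(545,355),(237,352)]]);print(P,P.mean(0))
d=P[1]+P[2]-P[0]-P[3];print(np.arctan2(d[1],d[0]))
print('blade tip +y/-y corner',f(460,193,.007),f(462,227,.007),'-y edge other',f(350,222,.007))
print(get_obs())
```

```text
[[ 0.4807 -0.2233  0.095 ]
 [ 0.5558 -0.2327  0.095 ]
 [ 0.5504 -0.2778  0.095 ]
 [ 0.4748 -0.2676  0.095 ]] [ 0.5154 -0.2503  0.095 ]
-0.1297299698738428
blade tip +y/-y corner [ 0.5405 -0.252   0.007 ] [ 0.54  -0.263  0.007] -y edge other [ 0.5051 -0.2571  0.007 ]
{'clock': 4.5, 'joints': array([-0.1449,  0.4565,  0.6454,  1.9536, -0.3617,  0.8473,  0.5377]), 'qvel': array([-0.    , -0.0011,  0.0012, -0.0005, -0.0011, -0.0012,  0.0003]), 'tau': array([ -0.0909, -42.8528,   8.2208, -21.3682,  -0.0505,  -0.2668,
        -0.0163]), 'tcp_pos': array([ 0.4995, -0.25  ,  0.2146]), 'orientation': array([2.3888, 2.0402, 0.0002]), 'contact_force': array([-1.4396, -0.4056,  3.95  ]), 'moment': array([0.1417, 0.1326, 0.062 ]), 'grip_width': 0.015294278569044757}
```

Emit:
{"api": "jog_arm", "payload": {
  "plan": [
    [[0,0,1],0],
    [[0,0,1],0],
    [[0,0,2],0],
    [[0,0,2],0],
    [[0,0,3],0],
    [[0,0,3],0],
    [[0,0,3],0],
    [[0,0,1],0],
    [[0,0,0],0],
    [[0,0,0],0],
    [[0,0,0],0]
  ]
}}

```text
clock: 5.6
tcp_pos: [0.4988, -0.2495, 0.3729]
orientation: [-2.387, -2.039, 0.002]
contact_force: [0.3, -0.5, -0.4]
grip_width: 0.0151
```

Run:
```python
from h import *
o=get_obs();print(o['tcp_pos'],o['joints'])
a=grab_frame('side');b=grab_frame('top')
A=cv2.resize(a[80:200,230:350],(480,480),interpolation=cv2.INTER_CUBIC);B=cv2.resize(b[150:230,270:346],(300,320),interpolation=cv2.INTER_CUBIC)
B=cv2.copyMakeBorder(B,0,160,0,0,cv2.BORDER_CONSTANT);save('lift',np.hstack([A,B]),1)
```

```text
[ 0.49883315 -0.2494614   0.37289025] [-0.25430939  0.2655072   0.74751864  1.79066108 -0.19492344  1.16374504
  0.39697325]
```

View pics/lift.png

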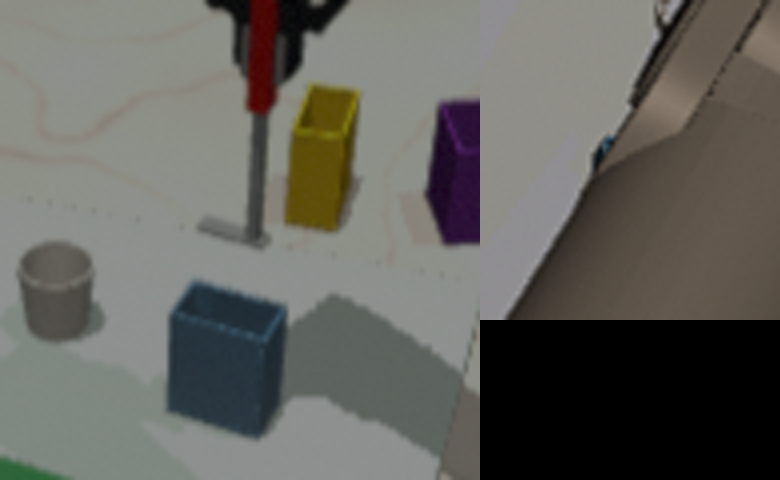

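The opener is held clear of the tumbler with its blade pointing +x, and the tumbler is still standing. Next I'll carry it to the front of the box.

Emit:
{"api": "jog_arm", "payload": {
  "plan": [
    [[-0.3,4.4,0],-0.01],
    [[-0.3,4.4,0],0],
    [[-0.3,4.4,0],0],
    [[-0.3,4.4,0],0],
    [[-0.3,4.4,0],0],
    [[-0.3,4.5,0],0],
    [[0,0,-4],0],
    [[0,0,-4],0],
    [[0,0,-3],0],
    [[0,0,-1.5],0],
    [[0,0,0],0],
    [[0,0,0],0]
  ]
}}

```text
clock: 6.9
tcp_pos: [0.4815, 0.0149, 0.2494]
orientation: [2.399, 2.028, -0.001]
contact_force: [0.6, -0.2, -1.0]
grip_width: 0.0154
```

Run:
```python
from h import *
o=get_obs();print(o['tcp_pos'],o['orientation'],o['contact_force'])
a=grab_frame('side');np.save('side2.npy',a)
import pickle;c=get_calibration('wrist');w=grab_frame('wrist');np.save('w3.npy',w);pickle.dump(c,open('c3.pkl','wb'))
A=cv2.resize(a[150:270,170:320],(600,480),interpolation=cv2.INTER_CUBIC);save('pre',A,1)
ca=get_calibration('side')
for P in [(0.550,.004,.058)]: print(proj(ca,P),(proj(ca,P)-[170,150])*4)
```

```text
[0.48147909 0.01487398 0.24941786] [ 2.39937187e+00  2.02792749e+00 -1.36870919e-03] [ 0.57212864 -0.19375348 -0.99530924]
[247.54760097 228.98089523] [310.19040387 315.92358094]
```

View pics/pre.png

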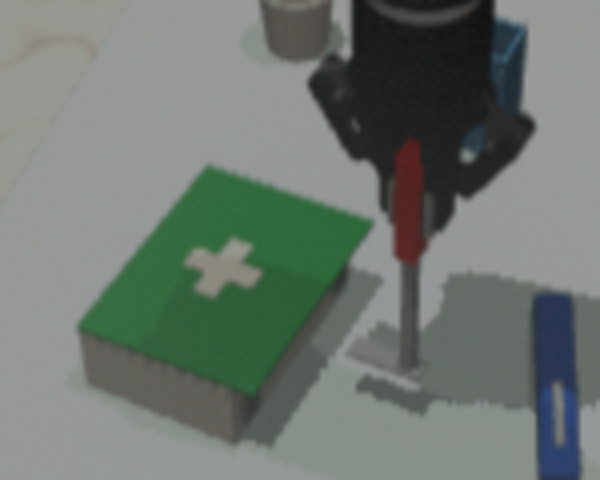

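Run:
```python
from h import *
ca=get_calibration('side');n=np.array([np.cos(.17),-np.sin(.17),0]);y=np.array([np.sin(.17),np.cos(.17),0])
t=np.array([.4815,.0149,.2494-.2106])
for nm,P in dict(tipL=t+.04*n+.008*y,tipR=t+.04*n-.008*y,heelL=t-.01*n+.008*y,heelR=t-.01*n-.008*y,liptop0=(.536,-.077,.062),liptop1=(.564,.087,.062)).items(): print(nm,np.round((proj(ca,P)-[170,150])*4))
```

```text
tipL [346. 359.]
tipR [358. 342.]
heelL [417. 387.]
heelR [428. 369.]
liptop0 [368. 229.]
liptop1 [246. 405.]
```

The observed tip agrees with the kinematics. The lid corners fit a lip underside at about z 0.06, slightly ajar. Next I'll slide the blade under it.

Emit:
{"api": "jog_arm", "payload": {
  "plan": [
    [[1.2,-0.2,0],0],
    [[1.2,-0.2,0],0],
    [[1.0,-0.18,0],0],
    [[0.6,-0.1,0],0],
    [[0,0,0],0],
    [[0,0,0],0],
    [[0,0,0],0]
  ]
}}

```text
clock: 7.7
tcp_pos: [0.521, 0.0083, 0.2492]
orientation: [-2.399, -2.028, 0.001]
contact_force: [0.3, 1.0, -0.4]
grip_width: 0.0146
```

Emit:
{"api": "jog_arm", "payload": {
  "plan": [
    [[0,0,0.5],0],
    [[0,0,0.5],0],
    [[0,0,0.5],0],
    [[0,0,0.5],0],
    [[0,0,0.5],0],
    [[0,0,0.5],0],
    [[0,0,0.0],0]
  ]
}}

```text
clock: 8.4
tcp_pos: [0.5216, 0.0083, 0.2802]
orientation: [2.399, 2.028, 0.001]
contact_force: [-0.6, 0.4, -1.2]
grip_width: 0.0151
```

Run:
```python
from h import *
o=get_obs();print(o['tcp_pos'],o['contact_force'],o['moment'])
a=grab_frame('side');np.save('side3.npy',a)
A=cv2.resize(a[150:270,170:320],(600,480),interpolation=cv2.INTER_CUBIC);save('lev1',A,1)
```

```text
[0.52163895 0.00828142 0.28015333] [-0.61006325  0.3712497  -1.21052021] [-0.00708608 -0.01205502  0.07113367]
```

View pics/lev1.png

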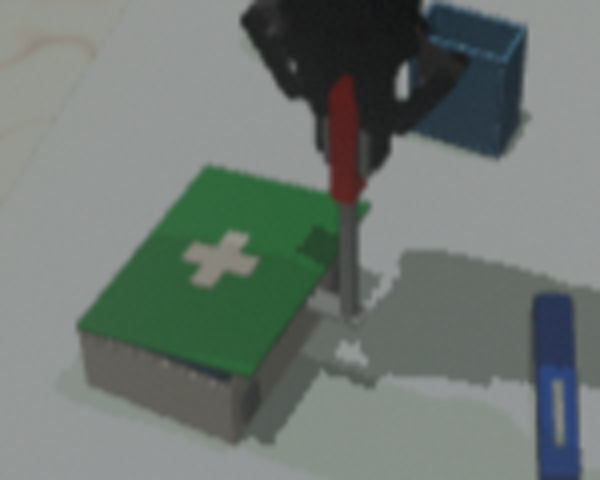

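The side view shows the blade under the lip and the lid front raised: its near corner moved up from (253,392) to (245,373). I'll work out the arc next.

Run:
```python
from h import *
n=np.array([np.cos(.17),-np.sin(.17)])
th=np.linspace(.14,1.62,25);r=np.linspace(.116,.092,25)
s=-r*np.cos(th);z=r*np.sin(th)
ds=np.diff(s)*100;dz=np.diff(z)*100
# start mismatch
t=np.array([.5216,.0083])+.04*n
print('s now',(t-np.array([.676,-.0177]))@n,'z now',.2802-.2106+.003-.055,s[0],z[0])
for i in range(24):print(i,round(th[i+1],2),[round(ds[i]*n[0],2),round(ds[i]*n[1],2),round(dz[i],2)])
```

```text
s now -0.11657302908657814 z now 0.017599999999999998 -0.11486505556066591 0.016187001298731435
0 0.2 [np.float64(0.22), np.float64(-0.04), np.float64(0.68)]
1 0.26 [np.float64(0.26), np.float64(-0.04), np.float64(0.66)]
2 0.32 [np.float64(0.29), np.float64(-0.05), np.float64(0.64)]
3 0.39 [np.float64(0.33), np.float64(-0.06), np.float64(0.62)]
4 0.45 [np.float64(0.36), np.float64(-0.06), np.float64(0.59)]
5 0.51 [np.float64(0.4), np.float64(-0.07), np.float64(0.56)]
6 0.57 [np.float64(0.43), np.float64(-0.07), np.float64(0.53)]
7 0.63 [np.float64(0.45), np.float64(-0.08), np.float64(0.49)]
8 0.7 [np.float64(0.48), np.float64(-0.08), np.float64(0.46)]
9 0.76 [np.float64(0.5), np.float64(-0.09), np.float64(0.42)]
10 0.82 [np.float64(0.52), np.float64(-0.09), np.float64(0.39)]
11 0.88 [np.float64(0.54), np.float64(-0.09), np.float64(0.35)]
12 0.94 [np.float64(0.56), np.float64(-0.1), np.float64(0.31)]
13 1.0 [np.float64(0.57), np.float64(-0.1), np.float64(0.27)]
14 1.06 [np.float64(0.58), np.float64(-0.1), np.float64(0.23)]
15 1.13 [np.float64(0.59), np.float64(-0.1), np.float64(0.19)]
16 1.19 [np.float64(0.59), np.float64(-0.1), np.float64(0.15)]
17 1.25 [np.float64(0.6), np.float64(-0.1), np.float64(0.12)]
18 1.31 [np.float64(0.6), np.float64(-0.1), np.float64(0.08)]
19 1.37 [np.float64(0.59), np.float64(-0.1), np.float64(0.04)]
20 1.44 [np.float64(0.59), np.float64(-0.1), np.float64(-0.0)]
21 1.5 [np.float64(0.58), np.float64(-0.1), np.float64(-0.04)]
22 1.56 [np.float64(0.57), np.float64(-0.1), np.float64(-0.07)]
23 1.62 [np.float64(0.56), np.float64(-0.1), np.float64(-0.11)]
```

Emit:
{"api": "jog_arm", "payload": {
  "plan": [
    [[0.22,-0.04,0.68],0],
    [[0.26,-0.04,0.66],0],
    [[0.29,-0.05,0.64],0],
    [[0.33,-0.06,0.62],0],
    [[0.36,-0.06,0.59],0],
    [[0.4,-0.07,0.56],0],
    [[0.43,-0.07,0.53],0],
    [[0.45,-0.08,0.49],0],
    [[0.48,-0.08,0.46],0],
    [[0.5,-0.09,0.42],0],
    [[0,0,0],0]
  ]
}}

```text
clock: 9.55
tcp_pos: [0.5598, 0.0017, 0.3366]
orientation: [2.398, 2.027, 0.002]
contact_force: [0.6, -0.1, -1.4]
grip_width: 0.0151
```

Run:
```python
from h import *
o=get_obs();print(o['tcp_pos'],o['contact_force'],o['moment'])
a=grab_frame('side');np.save('side4.npy',a)
A=cv2.resize(a[110:270,150:320],(680,640),interpolation=cv2.INTER_CUBIC);save('lev2',A,.9)
```

```text
[0.55979233 0.00169396 0.33663554] [ 0.55833672 -0.11398636 -1.39276955] [0.02241347 0.03253318 0.00819629]
```

View pics/lev2.png

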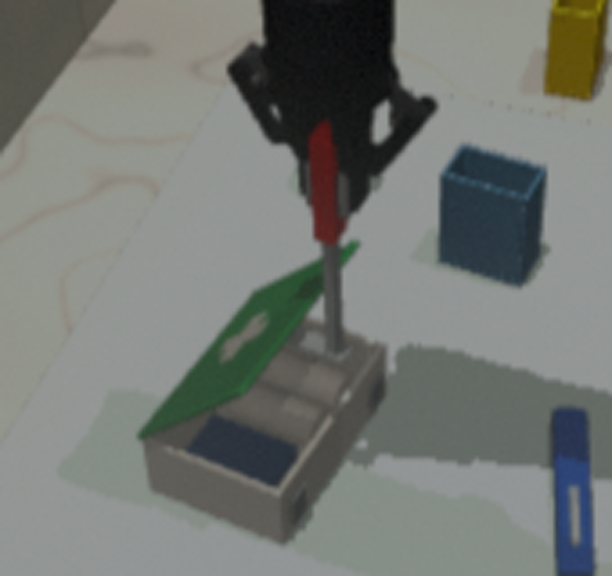

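The lid is about 45° open with the blade under it. I'll continue the arc.

Emit:
{"api": "jog_arm", "payload": {
  "plan": [
    [[0.52,-0.09,0.39],0],
    [[0.54,-0.09,0.35],0],
    [[0.56,-0.1,0.31],0],
    [[0.57,-0.1,0.27],0],
    [[0.58,-0.1,0.23],0],
    [[0.59,-0.1,0.19],0],
    [[0.59,-0.1,0.15],0],
    [[0.6,-0.1,0.12],0],
    [[0.6,-0.1,0.08],0],
    [[0.59,-0.1,0.04],0]
  ]
}}

```text
clock: 10.6
tcp_pos: [0.6166, -0.0081, 0.3573]
orientation: [2.399, 2.028, 0.0]
contact_force: [-0.7, 0.2, -0.1]
grip_width: 0.0152
```

Emit:
{"api": "jog_arm", "payload": {
  "plan": [
    [[0.6,-0.1,0],0],
    [[0.6,-0.1,0],0],
    [[0.6,-0.1,0],0],
    [[0.6,-0.1,0],0],
    [[0.3,-0.05,0],0],
    [[0,0,0],0],
    [[0,0,0],0],
    [[0,0,0],0]
  ]
}}

```text
clock: 11.4
tcp_pos: [0.6431, -0.0124, 0.3574]
orientation: [2.399, 2.028, 0.001]
contact_force: [-0.3, 0.1, -1.3]
grip_width: 0.0146
```

Run:
```python
from h import *
o=get_obs();print(o['tcp_pos'],o['contact_force'],o['moment'])
n=np.array([np.cos(.17),-np.sin(.17)]);t=o['tcp_pos'][:2]+.04*n
s=(t-np.array([.676,-.0177]))@n;z=o['tcp_pos'][2]-.2106+.003-.055;print('theta est',np.arctan2(z,-s),'r',np.hypot(s,z))
a=grab_frame('side');np.save('side5.npy',a)
A=cv2.resize(a[80:270,150:320],(510,570),interpolation=cv2.INTER_CUBIC);save('lev3',A,1)
```

```text
[ 0.64305787 -0.01242295  0.35737052] [-0.26002565  0.13951452 -1.28831384] [ 0.02678942 -0.02880357  0.02596093]
theta est 1.6407455455734634 r 0.09500284555578858
```

View pics/lev3.png

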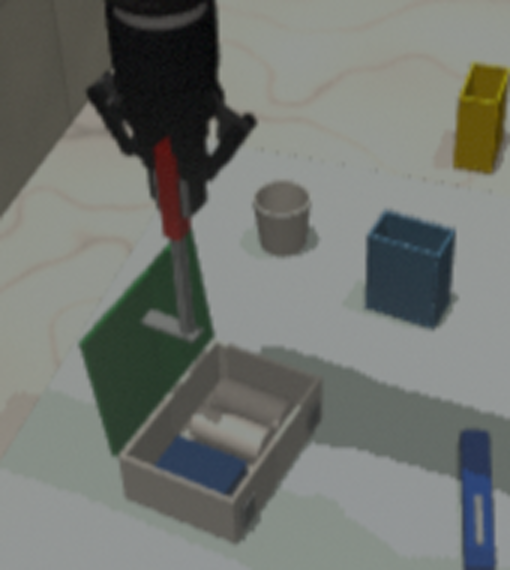

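The lid stands upright. Let me check its angle and whether the opener slipped in the grip.

Run:
```python
from h import *
ca=get_calibration('side');n=np.array([np.cos(.17),-np.sin(.17),0]);y=np.array([np.sin(.17),np.cos(.17),0])
H=np.array([.676,-.0177,.055])
p,d=ray(ca,150+85/3,80+345/3)
P=p+d*(((H+.082*y-p)@y)/(d@y));s=(P-H)@n;print('lid angle',np.arctan2(P[2]-.055,-s),np.hypot(s,P[2]-.055))
p,d=ray(ca,150+192/3,80+232/3)
P=p+d*(((H-.082*y-p)@y)/(d@y));s=(P-H)@n;print('lid angle far',np.arctan2(P[2]-.055,-s),np.hypot(s,P[2]-.055))
t=np.array([.6431,-.0124,.3574-.2106])
for nm,P in dict(tipL=t+.04*n+.008*y,tipR=t+.04*n-.008*y,heelL=t-.01*n+.008*y,heelR=t-.01*n-.008*y,hbot=t+[0,0,.106]).items(): print(nm,np.round((proj(ca,P)-[150,80])*3))
```

```text
lid angle 1.635219603623856 0.13618975443735576
lid angle far 1.6515077831632186 0.12788835555552416
tipL [144. 328.]
tipR [154. 316.]
heelL [195. 347.]
heelR [205. 335.]
hbot [180. 238.]
```

The lid is at about 1.64 rad, and the predicted and observed blade pixels agree, so there is no slip. Next I'll retreat and carry the opener back over the tumbler.

Emit:
{"api": "jog_arm", "payload": {
  "plan": [
    [[-1,0.17,0],0],
    [[-2,0.34,0],0],
    [[-3,0.5,0],0],
    [[-3,0.2,0.5],0],
    [[-2,-3,0.8],0.01],
    [[-1.5,-4.5,0.8],0.01],
    [[-1,-4.5,0],0.01],
    [[-0.8,-4.5,0],0],
    [[0,-4.5,0],0],
    [[0,-3,0],0],
    [[0,0,0],0],
    [[0,0,0],0]
  ]
}}

```text
clock: 12.65
tcp_pos: [0.4993, -0.2406, 0.3781]
orientation: [-2.37, -2.062, -0.001]
contact_force: [0.4, 0.7, 0.1]
grip_width: 0.0148
```

Emit:
{"api": "jog_arm", "payload": {
  "plan": [
    [[0.07,-0.85,0],0],
    [[0,0,-3],0],
    [[0,0,-2],0],
    [[0,0,-0.8],0],
    [[0,0,0],0],
    [[0,0,0],0],
    [[0,0,0],0]
  ]
}}

```text
clock: 13.35
tcp_pos: [0.5013, -0.249, 0.3213]
orientation: [2.367, 2.064, 0.002]
contact_force: [0.4, 0.3, -0.3]
grip_width: 0.0153
```

Run:
```python
from h import *
o=get_obs();print(o['tcp_pos'],o['contact_force'])
a=grab_frame('side')
A0=np.load('side.npy')
def box(im):
    m=cv2.inRange(cv2.cvtColor(im,cv2.COLOR_RGB2HSV),(95,90,30),(125,255,255))[140:200,265:310]
    n,l,s,c=cv2.connectedComponentsWithStats(m);i=1+np.argmax(s[1:,4]);return s[i],c[i]
print(box(A0),box(a))
ca=get_calibration('side')
u=.139;n=np.array([np.cos(u),-np.sin(u),0]);y=np.array([np.sin(u),np.cos(u),0])
t=np.array([*o['tcp_pos'][:2],o['tcp_pos'][2]-.2106])
for nm,P in dict(tipL=t+.04*n+.008*y,tipR=t+.04*n-.008*y,heelL=t-.01*n+.008*y,heelR=t-.01*n-.008*y).items(): print(nm,np.round((proj(ca,P)-[260,110])*7))
A=cv2.resize(a[110:195,255:320],(455,595),interpolation=cv2.INTER_CUBIC);save('ins',A,1)
```

```text
[ 0.50131913 -0.24897423  0.32134597] [ 0.36484334  0.30577411 -0.3462735 ]
(array([  8,  11,  28,  31, 488], dtype=int32), array([20.58196721, 24.86885246])) (array([  8,  14,  28,  34, 554], dtype=int32), array([21.52166065, 26.76895307]))
tipL [119. 307.]
tipR [135. 284.]
heelL [234. 340.]
heelR [249. 317.]
```

View pics/ins.png

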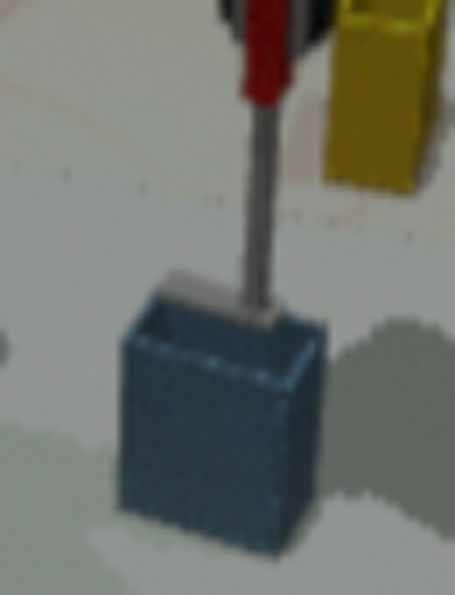

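The tumbler's corners have not moved since the start (rim (125,339), base (275,558)), and the blade hangs over the mouth. I'll lower it in.

Emit:
{"api": "jog_arm", "payload": {
  "plan": [
    [[-0.05,0,-1.5],0],
    [[0,0,-1.5],0],
    [[0,0,-1.5],0],
    [[0,0,-1.5],0],
    [[0,0,-1.5],0],
    [[0,0,-1.2],0],
    [[0,0,-0.8],0],
    [[0,0,-0.4],0],
    [[0,0,0],0],
    [[0,0,0],0]
  ]
}}

```text
clock: 14.4
tcp_pos: [0.5005, -0.249, 0.2216]
orientation: [2.368, 2.064, 0.001]
contact_force: [-0.0, 0.0, -0.6]
grip_width: 0.0152
```

Emit:
{"api": "jog_arm", "payload": {
  "plan": [
    [[0,0,-0.3],0],
    [[0,0,-0.2],0],
    [[0,0,-0.1],0],
    [[0,0,0],0],
    [[0,0,0],0]
  ]
}}

```text
clock: 14.9
tcp_pos: [0.5003, -0.2488, 0.2153]
orientation: [2.368, 2.064, 0.0]
contact_force: [-0.5, 0.1, -1.7]
grip_width: 0.0152
```

Emit:
{"api": "jog_arm", "payload": {
  "plan": [
    [[0,0,0],0],
    [[0,0,0],0],
    [[0,0,0],0],
    [[0,0,0],0],
    [[0,0,0],0]
  ],
  "hand": 2.6,
  "grip_force": 20
}}

```text
clock: 15.4
tcp_pos: [0.5003, -0.2488, 0.2153]
orientation: [2.368, 2.064, 0.0]
contact_force: [0.1, -0.3, 0.5]
grip_width: 0.0262
```

Emit:
{"api": "jog_arm", "payload": {
  "plan": [
    [[0,0,0],0],
    [[0,0,0],0],
    [[0,0,0],0],
    [[0,0,0],0],
    [[0,0,0],0],
    [[0,0,0],0],
    [[0,0,0],0],
    [[0,0,0],0]
  ],
  "hand": 8.54
}}

```text
clock: 16.2
tcp_pos: [0.5002, -0.2488, 0.2152]
orientation: [-2.368, -2.064, -0.0]
contact_force: [-0.2, -0.4, 0.1]
grip_width: 0.0852
```

Emit:
{"api": "jog_arm", "payload": {
  "plan": [
    [[0,0,1],0],
    [[0,0,2],0],
    [[0,0,3],0],
    [[0,0,3],0],
    [[0,0,3],0],
    [[0,0,2],0],
    [[-2,0,0],0],
    [[-3,0,0],0],
    [[0,0,0],0],
    [[0,0,0],0],
    [[0,0,0],0]
  ]
}}

```text
clock: 17.3
tcp_pos: [0.451, -0.2486, 0.3556]
orientation: [2.367, 2.064, 0.001]
contact_force: [-0.0, 0.5, -0.1]
grip_width: 0.0855
```

Run:
```python
from h import *
o=get_obs();print(o['clock'],o['tcp_pos'],o['contact_force'],o['qvel'].max())
a=grab_frame('side')
A=cv2.resize(a[80:280,170:340],(595,700),interpolation=cv2.INTER_CUBIC);save('fin',A,.85)
```

```text
17.3 [ 0.45095651 -0.24862371  0.35564196] [-1.21743343e-04  5.49706914e-01 -1.29220725e-01] 0.013777486309642336
```

The picture budget is spent, so I'll do the final check numerically from masks.

Run:
```python
from h import *
a=grab_frame('side');A0=np.load('side.npy');A5=np.load('side5.npy');b=grab_frame('side')
def reg(im,lo,hi,win):
    h=cv2.cvtColor(im,cv2.COLOR_RGB2HSV);m=cv2.inRange(h,lo,hi)
    if lo[0]==0:m|=cv2.inRange(h,(172,lo[1],lo[2]),(180,255,255))
    x0,x1,y0,y1=win;n,l,s,c=cv2.connectedComponentsWithStats(m[y0:y1,x0:x1])
    if n<2:return None
    i=1+np.argmax(s[1:,4]);return (s[i]+[x0,y0,0,0,0]).tolist(),np.round(c[i]+[x0,y0],1)
for nm,lo,hi,win in[('red',(0,180,80),(6,255,255),(260,330,100,200)),('tumbler',(95,90,30),(125,255,255),(265,310,140,200)),('lid',(50,80,30),(85,255,255),(160,280,130,260)),('case',(105,120,40),(125,255,255),(295,325,215,280))]:
    for k,im in(('start',A0),('levered',A5),('now',a),('now2',b)):print(nm,k,reg(im,lo,hi,win))
```

```text
red start ([290, 129, 7, 27, 82], array([292.2, 140.7]))
red levered None
red now ([289, 130, 7, 26, 104], array([291.6, 141.8]))
red now2 ([289, 130, 7, 26, 106], array([291.7, 141.8]))
tumbler start ([273, 151, 28, 31, 488], array([285.6, 164.9]))
tumbler levered ([273, 151, 28, 32, 544], array([286.3, 164.4]))
tumbler now ([273, 151, 28, 37, 552], array([285.7, 166.6]))
tumbler now2 ([273, 151, 28, 37, 542], array([285.9, 166.4]))
lid start ([190, 192, 73, 57, 2098], array([226.5, 219.8]))
lid levered ([196, 159, 24, 53, 254], array([209.4, 192. ]))
lid now ([177, 156, 43, 67, 1115], array([202.6, 187.5]))
lid now2 ([177, 156, 43, 63, 1057], array([203.2, 186.8]))
case start ([304, 224, 10, 45, 338], array([308.5, 245.1]))
case levered ([304, 224, 10, 46, 318], array([308.6, 246.6]))
case now ([304, 224, 10, 45, 325], array([308.4, 245. ]))
case now2 ([304, 224, 10, 45, 327], array([308.4, 245. ]))
```

```bash
python3 -c "
from bench import *
print(hand_in())"
```

```text
the job is handed in; nothing more can be done
None
```

The lid is levered open and the opener is back in the blue tumbler, blade down and released. I handed the job in at about 17.4 s on the robot's clock; `hand_in()` gives no verdict.

- **What I did:** I gripped the handle across its x faces, lifted the opener clear of the tumbler, and slid the blade about 12 mm under the middle of the lip. I then followed the hinge arc and backed the blade away. The measured wrist force stayed within about 4 N, and none of the views taken while levering showed the gripper near the box or lid.
- **Lid:** my last angle estimate, with the blade still against it, was about 1.64 rad. After release the lid mask's left edge was within about 1 px of where its corner was then.
- **Opener and tumbler:** the handle was within about 1 px of its starting place in two successive frames, so it stands at rest. The tumbler's left, top and width pixels matched the start. Its mask was taller, 37 px against 31, which I put down to shading because its corners had matched just before I lowered the opener in.
- **Thermometer case:** its outline is unchanged to the pixel.
- **Not checked at the end:** I did not measure the bottle or cup again, though the tool never went near them. The final picture could not be viewed because the 12-picture limit was reached, so these last checks come from colour masks alone.
- **Disagreement between views:** the side camera read y about 7 mm more negative than the wrist camera. I allowed for that when placing the blade back in the tumbler.

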